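# Index the board vise to its second click

## Robot

A 7-joint arm with a two-finger parallel gripper is mounted at the origin on the work surface. World frame = base frame: x ahead of the robot, y to its left, z up, the work surface at z = 0. Lengths are in m, angles in rad, forces in N, time in s.
With the tool pointing down it reaches from about 0.425 to 0.95 m from the base axis. Payload 4.7 kg.
Tool frame: the origin (TCP) lies between the finger pads; the fingertips stand 22 mm ahead of it and the grasp point (between the pads) lies 3 mm ahead of it (tcp_to_tips is the distance from the TCP to the fingertips, in m); x points along the fingers, y is the direction in which the jaws open and shut, and the axes are right-handed (so a half turn about x gives the same grasp; the last joint's range is limited). The gripper opens to 85 mm and grips with 20 to 120 N. Pads are 22 mm wide; open, the fingers measure 114 mm over their backs; the gripper's body (76 mm by 85 mm) begins 54 mm behind the grasp point. The pads swing forward as they close: fully open they stand 13 mm farther back than shut.
Start: joints at [-1.172, 0.469, -0.049, 1.532, 0.024, 1.141, -0.082], TCP at [0.28, 0.614, 0.253] pointing down, gripper open.
Joint ranges: [-2.59, 2.59], [-0.33, 1.99], [-1.39, 1.29], [0.1, 2.45], [-1.04, 4.18], [0.21, 1.99], [-2.66, 2.66]. Speed limits (rad/s): [2.57, 2.57, 3.14, 3.14, 3.14, 3.14, 3.14].

## Interface

Orientations are given as a unit quaternion [x, y, z, w].
In Python, from station import * gives the robot as it stands.
- The arm moves only by the tool jog_arm, never from a script. Its argument "plan" is a list of rows, each an object with "delta_pos": the shift along the tool's x, y, z in units of 50 mm (1.0 is 50 mm), a list of three; "roll": the turn about the tool's x in units of 5 degrees (1.0 is 5 degrees); "claw": the finger opening in mm, from 0 to 85.4. In form: [{"delta_pos": [dx, dy, dz], "roll": roll, "claw": claw}, ...]. A call has 1 to 8 rows; each row shifts and turns the pose as measured when the row begins, along the tool's axes as they then stand; what a row does not reach is not made up. A row lasts 1/8 s, in which the tool goes at most 62.5 mm and 10.7 degrees, less where a joint would pass 70% of its speed; a pose out of reach is approached as far as the arm can. A call is refused whole if a number of a shift passes 1 or a number of a turn 1, either way. A call with a gripper value outside its range is refused whole. The fingers move at their own pace and stop on an object; the grip force is fixed at half the most. Time passes only in rows, so rows that do not move let the fingers close. It gives the time, the measured TCP pose, the force and the opening at its end, in the units of the state.
- get_obs(): the state, without advancing time (a new reading comes with each control period).
- read_camera(name): name is "scene" or "side" or "wrist"; returns a dict with "image" (420x560x3 uint8, blue, green, red), "z_map" (420x560 float32, m along the optical axis (not along the pixel's ray), 0 where there is no reading), "fx", "fy", "cx", "cy" (pixels), "rvec" (rotation vector, rad) and "tvec" (3), from world to camera coordinates, as OpenCV has them; the wrist camera has in their place "T_tool_cam" (4x4, takes a point from camera to tool coordinates, whose origin is the TCP and whose axes are the tool frame's). Camera axes: x right, y down, z forward; pixel columns grow to the right and rows downward; lengths in m; the calibration is good to about 2 mm. A picture is of the moment at which its call begins: read the wrist's pose just before it.
- sign_off(): hands the job in, once; it reports no verdict.
The state is a dict: "time": time; "joint_pos": joint angles; "dq": joint speeds; "joint_efforts": joint torques, N m; "tcp_pos": TCP position; "tcp_rot": TCP orientation; "wrist_force": force on the tool from outside, world axes, zero at the start; "ft_torque": the same for the moment, N m; "width": finger opening in m.
Only numpy, scipy, OpenCV 4.12 (cv2) and the standard library are available. Lean on these libraries where they do the work, as an engineer would, in place of code of your own. Each camera call takes 0.05 s, during which the arm holds its last target. There are 200 camera calls.

## Task

Set the swivel vise that holds the circuit board to 60 degrees for probing: turn its arm until it has clicked in over the second stud anticlockwise (seen from above) from the zero lug on its base, then let go. Leave the small empty vise as it stands.

Things in the scene. Friction and masses are not known exactly. Their poses are not given: they have to be found in the camera images.
- board_base: Fixed round dark base, 176 mm across, 18 high, of the larger vise, which holds a green circuit board. Origin: centre of its underside, on the upright swivel axis. Its -x axis points to the zero lug, a block 30 mm wide with a white line, sticking 40 mm out of the rim. Small steel studs on the rim, five to each side of the lug, mark the clicks, 30 degrees apart. Position and heading vary
- board_head (a joint): Angle of the larger vise's head, rad: 0 with its arm over the zero lug, positive anticlockwise from above, stops at -2.75 and 2.75. It clicks every 0.5236 rad (30 degrees): left free it springs to the nearest click and stays; passing a click takes about 4 N at the knob. Second stud anticlockwise = 1.047. Starts at a click from 0 to 4 clicks clockwise of the lug
- board_knob (a point): Point to grip on the larger vise's knob: on its centre line, 18 mm below its top. Upright black cylinder, 18 mm across, 58 high, top 91 mm above the bench, on the end of a flat arm (top 33 mm above the bench), 105 mm from the swivel axis; turns with the head. The board reaches 62 mm from the axis, its parts up to 81 mm above the bench
- small_knob (a point): The same point on the knob of the smaller, empty vise, which is not to be turned: black cylinder 14 mm across, top 75 mm above the bench, 70 mm from its swivel axis; base 112 mm across
Things that resemble listed ones, but are neither listed nor needed, are in the scene too. Leave any purple or red look-alike of the board_base alone.

How it is judged:
By the outcome, as a careful person would: the job done as asked, in the order asked, and still so for the second after the job is handed in, with the robot touching nothing.
It also fails if it takes over 38 s, if anything falls off the work surface, if the arm or the gripper's body presses on something with over 40 N, if the wrist force passes 120 N, or if a joint passes its speed limit or range.

## Working session

There is one attempt and no reset: what is moved stays moved. The work goes in short steps, Python scripts to look and compute and a tool call to move; the robot and the scene stay as the last step left them, time stands still between calls to the robot, and variables do not carry over. Pictures are saved under pics/ and viewed, about 8 in all and at most 12, crops included, and the job is handed in when it is done.

Besides the shell and the picture viewer there is one more tool, called as name(argument=value, ...), one argument or row to a line, values as JSON. jog_arm: Moves the arm, as the interface text tells. Its arguments: {"type":"object","properties":{"plan":{"type":"array"}},"required":["plan"]}

```bash
mkdir -p pics; cat > h.py <<'E'
from station import *
import numpy as np, cv2
from scipy.spatial.transform import Rotation as R
def cam(name):
    o=get_obs(); c=read_camera(name)
    if name=="wrist":
        T=np.eye(4); T[:3,:3]=R.from_quat(o["tcp_rot"]).as_matrix(); T[:3,3]=o["tcp_pos"]
        M=T@np.array(c["T_tool_cam"])
    else:
        M=np.eye(4); A=cv2.Rodrigues(np.array(c["rvec"],float))[0]; M[:3,:3]=A.T; M[:3,3]=-A.T@np.array(c["tvec"],float).ravel()
    c["M"]=M; return c
def pts(c):
    v,u=np.mgrid[:420,:560]; z=c["z_map"]
    P=np.stack([(u-c["cx"])/c["fx"]*z,(v-c["cy"])/c["fy"]*z,z],-1)
    return P@c["M"][:3,:3].T+c["M"][:3,3]
def ray(c,u,v,h):
    d=c["M"][:3,:3]@np.array([(u-c["cx"])/c["fx"],(v-c["cy"])/c["fy"],1]); o=c["M"][:3,3]
    return o+d*(h-o[2])/d[2]
E
python3 - <<'E'
from h import *
o=get_obs(); print({k:np.round(v,3) for k,v in o.items()})
a=cam("scene");b=cam("side")
cv2.imwrite("pics/a.png",a["image"]);cv2.imwrite("pics/b.png",b["image"])
for c in(a,b): print(c["M"].round(2).tolist(),c["fx"])
E
```

```text
{'time': np.float64(0.0), 'joint_pos': array([-1.172,  0.469, -0.049,  1.534,  0.024,  1.141, -0.082]), 'dq': array([-0.001,  0.   ,  0.001, -0.001,  0.   ,  0.001, -0.001]), 'joint_efforts': array([-0.0000e+00, -5.1031e+01, -4.7000e-02, -2.3771e+01,  1.1000e-02,
        7.0000e-03, -0.0000e+00]), 'tcp_pos': array([0.28 , 0.614, 0.252]), 'tcp_rot': array([ 0.149,  0.691, -0.151,  0.691]), 'wrist_force': array([1.141, 0.585, 0.297]), 'ft_torque': array([-0.014,  0.027,  0.038]), 'width': np.float64(0.086)}
[[0.4, 0.75, -0.52, 1.18], [0.92, -0.33, 0.22, -0.27], [-0.01, -0.57, -0.82, 1.16], [0.0, 0.0, 0.0, 1.0]] 499.6689993185625
[[0.95, -0.16, 0.28, 0.2], [-0.32, -0.49, 0.81, -0.74], [0.01, -0.86, -0.52, 0.57], [0.0, 0.0, 0.0, 1.0]] 394.3195756483258
```

View pics/a.png

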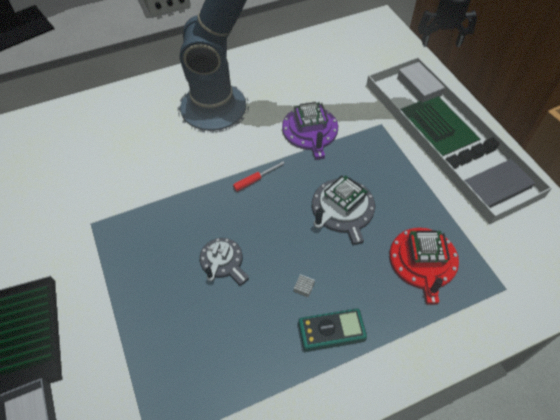

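View pics/b.png

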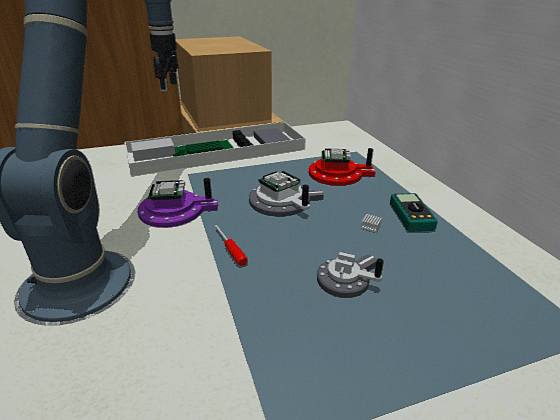

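The large vise is at scene pixel ~(343,205), with its knob at ~(319,213) and its lug at ~(355,236). The small vise is at ~(220,258), and the purple and red look-alikes are separate. Next I'll measure with depth.

```bash
python3 - <<'E'
from h import *
a=cam("scene");P=pts(a);im=a["image"].astype(int)
cv2.imwrite("pics/c.png",cv2.resize(a["image"][160:260,290:400],None,fx=6,fy=6,interpolation=cv2.INTER_CUBIC))
c0=ray(a,343,205,.018); print("rough centre",c0)
print("lug",ray(a,356,236,.018),"knobtop",ray(a,318,207,.091))
near=np.hypot(P[...,0]-c0[0],P[...,1]-c0[1])<.15
# rim: base top height
m=near&(abs(P[...,2]-.018)<.006); X=P[m]; print(len(X),X.min(0),X.max(0))
g=np.zeros((420,560),np.uint8); g[m]=255
# circle fit (robust) to outer boundary points by angle
c=c0[:2]
for _ in range(10):
    d=X[:,:2]-c; r=np.hypot(*d.T); an=np.degrees(np.arctan2(d[:,1],d[:,0]))//5
    e=np.array([X[an==k][np.argmax(r[an==k]),:2] for k in np.unique(an)])
    re=np.hypot(*(e-c).T); e=e[re<.1]
    s=np.linalg.lstsq(np.c_[2*e,np.ones(len(e))],(e**2).sum(1),rcond=None)[0]; c=s[:2]
print("centre",c,"R",np.sqrt(s[2]+c@c),len(e))
d=X[:,:2]-c;r=np.hypot(*d.T);L=X[(r>.1)&(r<.14)]
print("lug pts",len(L),L.mean(0),"ang",np.degrees(np.arctan2(*(L.mean(0)[:2]-c)[::-1])))
d=P[...,:2]-c;r=np.hypot(d[...,0],d[...,1])
k=(r>.085)&(r<.125)&(P[...,2]>.06); K=P[k]; print("knob",len(K),K.mean(0),K.max(0),"ang",np.degrees(np.arctan2(*(K.mean(0)[:2]-c)[::-1])),"r",np.hypot(*(K.mean(0)[:2]-c)))
E
```

```text
rough centre [0.52778154 0.19714659 0.018     ]
lug [0.63007158 0.18225218 0.018     ] knobtop [0.54856462 0.10550854 0.091     ]
937 [0.43484996 0.11215705 0.01208624] [0.6488349  0.28885705 0.02399301]
centre [0.52232172 0.20006898] R 0.08681234324769635 58
lug pts 109 [0.63503528 0.18081222 0.01902369] ang -9.695196929113617
knob 74 [0.56246705 0.10177826 0.0827437 ] [0.56832579 0.11235378 0.09644445] ang -67.7831902449847 r 0.10617302943039751
```

View pics/c.png

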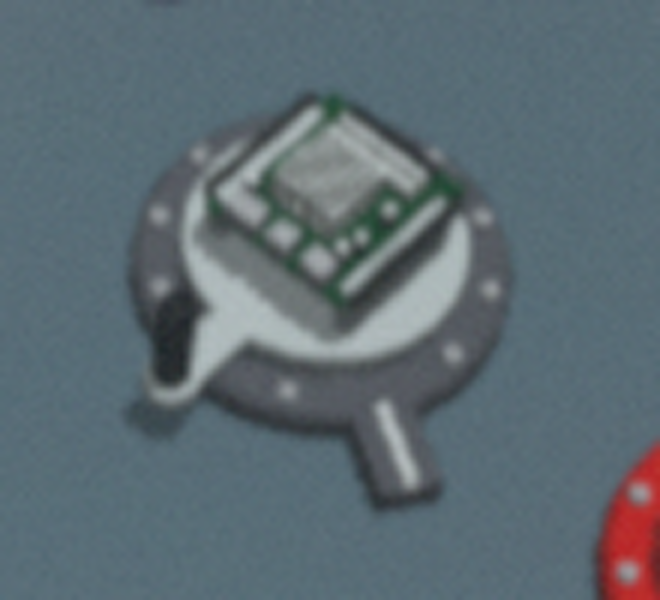

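```bash
cat >> h.py <<'E'
def th(o): 
    y=R.from_quat(o["tcp_rot"]).as_matrix()[:,1]; return np.arctan2(y[1],y[0])
def rows(path,ths,o=None):
    "path: world targets per row, ths: y-angle after each row (rad); prints rows"
    o=o or get_obs(); p=np.array(o["tcp_pos"]); t=th(o)
    for q,t2 in zip(path,ths):
        d=np.array(q)-p; c,s=np.cos(t),np.sin(t)
        print(np.round(np.array([-d[2],c*d[0]+s*d[1],s*d[0]-c*d[1]])/.05,2).tolist(),"roll",round(-np.degrees(t2-t)/5,2)); p=np.array(q);t=t2
def line(q,t2,n):
    o=get_obs();p=np.array(o["tcp_pos"]);t=th(o); f=np.arange(1,n+1)/n
    rows(p+f[:,None]*(np.array(q)-p),t+f*(t2-t),o)
E
python3 - <<'E'
from h import *
o=get_obs();print(R.from_quat(o["tcp_rot"]).as_matrix().round(3),np.degrees(th(o)))
line([.559,.102,.24],np.radians(21),14)
E
```

```text
[[-0.001  0.415  0.91 ]
 [-0.001  0.91  -0.415]
 [-1.    -0.002  0.   ]] 65.48874024847362
[0.02, -0.5, 0.67] roll 0.64
[0.02, -0.46, 0.69] roll 0.64
[0.02, -0.42, 0.72] roll 0.64
[0.02, -0.38, 0.74] roll 0.64
[0.02, -0.34, 0.76] roll 0.64
[0.02, -0.3, 0.78] roll 0.64
[0.02, -0.25, 0.79] roll 0.64
[0.02, -0.21, 0.81] roll 0.64
[0.02, -0.17, 0.82] roll 0.64
[0.02, -0.12, 0.82] roll 0.64
[0.02, -0.07, 0.83] roll 0.64
[0.02, -0.03, 0.83] roll 0.64
[0.02, 0.02, 0.83] roll 0.64
[0.02, 0.06, 0.83] roll 0.64
```

jog_arm(
  plan=[
    {"delta_pos":[0,-0.5,0.67],"roll":0.64,"claw":85},
    {"delta_pos":[0,-0.46,0.7],"roll":0.64,"claw":85},
    {"delta_pos":[0,-0.42,0.72],"roll":0.64,"claw":85},
    {"delta_pos":[0,-0.38,0.74],"roll":0.64,"claw":85},
    {"delta_pos":[0,-0.34,0.76],"roll":0.64,"claw":85},
    {"delta_pos":[0,-0.3,0.78],"roll":0.64,"claw":85},
    {"delta_pos":[0,-0.25,0.8],"roll":0.64,"claw":85},
  ],
)

```text
time: 1.02
tcp_pos: [0.4199, 0.3519, 0.2497]
tcp_rot: [0.281, 0.649, -0.285, 0.647]
wrist_force: [-0.1, 0.2, -0.3]
width: 0.085
```

```bash
python3 - <<'E'
from h import *
o=get_obs();print(o["tcp_pos"],o["joint_pos"].round(2) if hasattr(o["joint_pos"],"round") else o["joint_pos"])
line([.559,.102,.24],np.radians(21),8)
E
```

```text
[0.41994321 0.35189823 0.24968036] [-0.86  0.27  0.11  1.84 -0.03  1.04  0.01]
[0.02, -0.17, 0.69] roll 0.55
[0.02, -0.14, 0.7] roll 0.55
[0.02, -0.1, 0.71] roll 0.55
[0.02, -0.07, 0.71] roll 0.55
[0.02, -0.04, 0.71] roll 0.55
[0.02, -0.0, 0.71] roll 0.55
[0.02, 0.03, 0.71] roll 0.55
[0.02, 0.07, 0.71] roll 0.55
```

jog_arm(
  plan=[
    {"delta_pos":[0,-0.17,0.7],"roll":0.55,"claw":85},
    {"delta_pos":[0,-0.14,0.7],"roll":0.55,"claw":85},
    {"delta_pos":[0,-0.1,0.71],"roll":0.55,"claw":85},
    {"delta_pos":[0,-0.07,0.71],"roll":0.55,"claw":85},
    {"delta_pos":[0,-0.04,0.71],"roll":0.55,"claw":85},
    {"delta_pos":[0,0,0.71],"roll":0.55,"claw":85},
    {"delta_pos":[0,0.03,0.71],"roll":0.55,"claw":85},
    {"delta_pos":[0,0.07,0.71],"roll":0.55,"claw":85},
  ],
)

```text
time: 2.02
tcp_pos: [0.5592, 0.0913, 0.2487]
tcp_rot: [0.403, 0.58, -0.408, 0.578]
wrist_force: [0.5, -0.2, -0.8]
width: 0.0849
```

```bash
python3 - <<'E'
from h import *
o=get_obs();print(o["tcp_pos"],np.degrees(th(o)),np.round(o["joint_pos"],2),o["time"])
w=cam("wrist");cv2.imwrite("pics/d.png",w["image"]);print(w["M"].round(3))
P=pts(w); c=np.array([.522,.2]);d=P[...,:2]-c;r=np.hypot(d[...,0],d[...,1]);an=np.degrees(np.arctan2(d[...,1],d[...,0]))
k=(w["z_map"]>0)&(r>.085)&(r<.125)&(P[...,2]>.083)&(P[...,2]<.1)&(abs(an+68)<20);v,u=np.nonzero(k)
print("knob top",k.sum(),P[k].mean(0) if k.any() else 0,P[k].min(0),P[k].max(0),u.mean(),v.mean())
E
```

```text
[0.55921733 0.09130239 0.24870302] 20.030983368780024 [-0.5   0.3   0.32  1.81 -0.11  1.05  0.22] 2.025
[[ 0.94   0.332  0.081  0.537]
 [ 0.342 -0.906 -0.249  0.152]
 [-0.009  0.262 -0.965  0.369]
 [ 0.     0.     0.     1.   ]]
knob top 395 [0.55734644 0.10389162 0.0902287 ] [0.54881884 0.09464416 0.08325797] [0.56626573 0.11209652 0.09271834] 285.85822784810125 183.84303797468354
```

View pics/d.png

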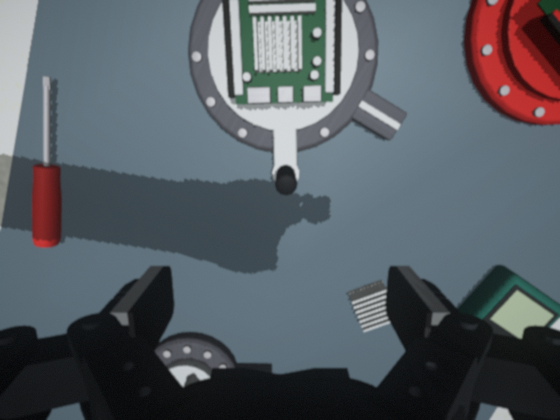

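The wrist view shows the knob top at (286,180), the lug at (380,115) and one stud between them at (325,132). So the arm is 2 clicks clockwise of the lug and must turn +120°.

```bash
python3 - <<'E'
from h import *
w=cam("wrist");P=pts(w);c=np.array([.522,.2])
# stud centres in rim: cast at z=.02
for u,v in [(210,101),(197,57),(242,132),(325,132),(369,55),(360,7)]:
    p=ray(w,u,v,.02);print(u,v,p.round(4),np.hypot(*(p[:2]-c)).round(4),np.degrees(np.arctan2(*(p[:2]-c)[::-1])).round(1))
S=np.array([ray(w,u,v,.02)[:2] for u,v in [(210,101),(197,57),(242,132),(325,132),(369,55),(360,7)]])
s=np.linalg.lstsq(np.c_[2*S,np.ones(6)],(S**2).sum(1),rcond=None)[0];c=s[:2];print("centre",c,np.sqrt(s[2]+c@c))
for p in (ray(w,368,109,.018),ray(w,402,124,.018)): print("line",p,np.degrees(np.arctan2(*(p[:2]-c)[::-1])))
a=cam("scene");I=a["image"].astype(int);Q=pts(a)
m=(I[...,2]>120)&(I[...,1]<60)&(I[...,0]<60)&(Q[...,0]>.5);X=Q[m];print("red",X.min(0),X.max(0),np.median(X,0))
line([.5575,.1035,.11],np.radians(20.2),6)
E
```

```text
210 101 [0.472  0.1348 0.02  ] 0.0822 -127.5
197 57 [0.45   0.1674 0.02  ] 0.079 -155.6
242 132 [0.5089 0.1178 0.02  ] 0.0832 -99.1
325 132 [0.5835 0.1443 0.02  ] 0.083 -42.2
369 55 [0.596  0.2207 0.02  ] 0.0768 15.6
360 7 [0.5732 0.2537 0.02  ] 0.0742 46.4
centre [0.5231206  0.19395829] 0.07786793205209178
line [0.61409265 0.17748554 0.018     ] -10.263613536326078
line [0.64994179 0.17563806 0.018     ] -8.219920858136115
red [ 0.67052578 -0.26842059  0.01036786] [1.17530783 0.3947589  1.16183933] [0.78751283 0.27757713 0.03217267]
[0.46, 0.01, -0.04] roll -0.01
[0.46, 0.01, -0.04] roll -0.01
[0.46, 0.01, -0.04] roll -0.01
[0.46, 0.01, -0.04] roll -0.01
[0.46, 0.01, -0.04] roll -0.01
[0.46, 0.01, -0.04] roll -0.01
```

jog_arm(
  plan=[
    {"delta_pos":[0.5,0.01,-0.08],"roll":0,"claw":60},
    {"delta_pos":[0.5,0.01,-0.08],"roll":0,"claw":60},
    {"delta_pos":[0.5,0.01,-0.06],"roll":0,"claw":60},
    {"delta_pos":[0.5,0.01,-0.03],"roll":0,"claw":60},
    {"delta_pos":[0.4,0.01,0],"roll":0,"claw":60},
    {"delta_pos":[0.3,0,0],"roll":0,"claw":60},
  ],
)

```text
time: 2.92
tcp_pos: [0.5539, 0.1123, 0.1102]
tcp_rot: [0.401, 0.584, -0.403, 0.579]
wrist_force: [-0.4, 0.7, 1.3]
width: 0.0599
```

```bash
python3 - <<'E'
from h import *
o=get_obs();print(o["tcp_pos"],o["time"],o["width"],o["wrist_force"]);w=cam("wrist");P=pts(w);cv2.imwrite("pics/e.png",w["image"])
c=np.array([.522,.2]);d=P[...,:2]-[.5575,.1035];k=(np.hypot(d[...,0],d[...,1])<.02)&(P[...,2]>.084)&(P[...,2]<.097);print(k.sum(),P[k].mean(0),P[k].min(0),P[k].max(0))
line([.5575,.1035,.078],np.radians(20.2),3)
E
```

```text
[0.55391898 0.11233136 0.11018412] 2.925 0.05994979130683197 [-0.39908364  0.7100872   1.34748584]
1299 [0.55711073 0.10501257 0.08994372] [0.54887785 0.09500798 0.08400717] [0.56628833 0.11260242 0.09264955]
[0.2, 0.01, 0.07] roll 0.03
[0.2, 0.01, 0.07] roll 0.03
[0.2, 0.01, 0.07] roll 0.03
```

View pics/e.png

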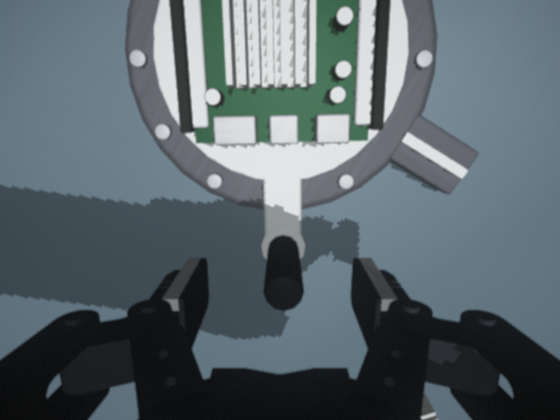

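The knob at (284,290) lies between the pads at 185 and 375, so the jaws are centred. I'll lower and close.

jog_arm(
  plan=[
    {"delta_pos":[0.1,0.01,0.14],"roll":0,"claw":60},
    {"delta_pos":[0.3,0,0.02],"roll":0,"claw":60},
    {"delta_pos":[0.25,0,0],"roll":0,"claw":60},
    {"delta_pos":[0,0,0],"roll":0,"claw":10},
    {"delta_pos":[0,0,0],"roll":0,"claw":10},
    {"delta_pos":[0,0,0],"roll":0,"claw":10},
  ],
)

```text
time: 3.72
tcp_pos: [0.557, 0.105, 0.075]
tcp_rot: [0.401, 0.584, -0.403, 0.579]
wrist_force: [0.2, 0.1, -0.8]
width: 0.0164
```

```bash
python3 - <<'E'
from h import *
o=get_obs();print(o["tcp_pos"],np.degrees(th(o)),o["time"],o["width"],o["wrist_force"],np.round(o["joint_pos"],2))
E
```

```text
[0.55699103 0.10501755 0.07500146] 20.697638107221398 3.725 0.01642074126344426 [ 0.19537688  0.06455897 -0.80819614] [-0.45  0.52  0.25  1.96 -0.2   0.69  0.29]
```

jog_arm(
  plan=[
    {"delta_pos":[0,0.18,-0.01],"roll":-1,"claw":10},
    {"delta_pos":[0,0.18,-0.01],"roll":-1,"claw":10},
    {"delta_pos":[0,0.18,-0.01],"roll":-1,"claw":10},
    {"delta_pos":[0,0.18,-0.01],"roll":-1,"claw":10},
  ],
)

```text
time: 4.22
tcp_pos: [0.5877, 0.1232, 0.075]
tcp_rot: [0.293, 0.646, -0.294, 0.641]
wrist_force: [1.7, 0.6, -4.3]
width: 0.0164
```

```bash
cat >> h.py <<'E'
def st():
    o=get_obs();p=np.array(o["tcp_pos"])
    for c in ([.522,.2],[.523,.1965]):
        d=p[:2]-c; print("r",np.hypot(*d).round(4),"ang",np.degrees(np.arctan2(d[1],d[0])).round(1),end=" ")
    print("th",np.degrees(th(o)).round(1),p.round(4),"F",np.round(o["wrist_force"],1),"M",np.round(o["ft_torque"],2),"w",round(o["width"],4),"t",o["time"],"q",np.round(o["joint_pos"],2))
E
python3 -c "from h import *;st()"
```

```text
r 0.101 ang -49.5 r 0.0977 ang -48.6 th 41.0 [0.5877 0.1232 0.075 ] F [ 1.7  0.6 -4.3] M [ 0.3  -0.52 -0.16] w 0.0164 t 4.225 q [-0.39  0.56  0.16  1.87 -0.13  0.73  0.56]
```

jog_arm(
  plan=[
    {"delta_pos":[0,0.18,-0.01],"roll":-1,"claw":10},
    {"delta_pos":[0,0.18,-0.01],"roll":-1,"claw":10},
    {"delta_pos":[0,0.18,-0.01],"roll":-1,"claw":10},
    {"delta_pos":[0,0.18,-0.01],"roll":-1,"claw":10},
    {"delta_pos":[0,0.18,-0.01],"roll":-1,"claw":10},
    {"delta_pos":[0,0.18,-0.01],"roll":-1,"claw":10},
  ],
)

```text
time: 4.97
tcp_pos: [0.6185, 0.1685, 0.075]
tcp_rot: [0.113, 0.7, -0.112, 0.696]
wrist_force: [1.3, 3.3, -3.1]
width: 0.0162
```

```bash
python3 -c "from h import *;st()"
```

```text
r 0.1015 ang -18.1 r 0.0995 ang -16.4 th 71.6 [0.6185 0.1685 0.075 ] F [ 1.3  3.3 -3.1] M [ 0.3  -0.44 -0.19] w 0.0162 t 4.975 q [-0.34  0.6   0.02  1.77 -0.02  0.77  0.94]
```

jog_arm(
  plan=[
    {"delta_pos":[0,0.18,-0.01],"roll":-1,"claw":10},
    {"delta_pos":[0,0.18,-0.01],"roll":-1,"claw":10},
    {"delta_pos":[0,0.18,-0.01],"roll":-1,"claw":10},
    {"delta_pos":[0,0.18,-0.01],"roll":-1,"claw":10},
    {"delta_pos":[0,0.18,-0.01],"roll":-1,"claw":10},
    {"delta_pos":[0,0.18,-0.01],"roll":-1,"claw":10},
    {"delta_pos":[0,0.18,-0.01],"roll":-1,"claw":10},
    {"delta_pos":[0,0.18,-0.01],"roll":-1,"claw":10},
  ],
)

```text
time: 5.98
tcp_pos: [0.6163, 0.242, 0.075]
tcp_rot: [-0.138, 0.694, 0.14, 0.693]
wrist_force: [0.9, -1.1, -1.7]
width: 0.0165
```

```bash
python3 -c "from h import *;st()"
```

```text
r 0.1033 ang 24.0 r 0.1038 ang 26.0 th 112.7 [0.6163 0.242  0.075 ] F [ 0.9 -1.1 -1.7] M [-0.51 -0.19 -0.14] w 0.0165 t 5.975 q [-0.32  0.64 -0.16  1.71  0.13  0.81  1.42]
```

jog_arm(
  plan=[
    {"delta_pos":[0,0.18,-0.01],"roll":-1,"claw":10},
    {"delta_pos":[0,0.18,-0.01],"roll":-1,"claw":10},
    {"delta_pos":[0,0.18,-0.01],"roll":-1,"claw":10},
    {"delta_pos":[0,0.18,-0.01],"roll":-1,"claw":10},
    {"delta_pos":[0,0.16,-0.01],"roll":-1,"claw":10},
    {"delta_pos":[0,0,0],"roll":0,"claw":10},
  ],
)

```text
time: 6.72
tcp_pos: [0.589, 0.2804, 0.075]
tcp_rot: [-0.288, 0.645, 0.291, 0.645]
wrist_force: [-1.3, 1.5, -2.4]
width: 0.0165
```

```bash
python3 - <<'E'
from h import *
st();cv2.imwrite("pics/f.png",cam("wrist")["image"])
E
```

```text
r 0.1047 ang 50.2 r 0.1068 ang 51.8 th 138.3 [0.589  0.2804 0.075 ] F [-1.3  1.5 -2.4] M [-0.12  0.06 -0.04] w 0.0165 t 6.725 q [-0.31  0.64 -0.28  1.73  0.22  0.81  1.72]
```

View pics/f.png

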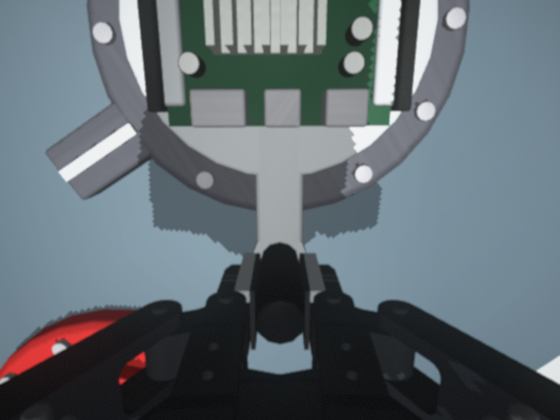

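The lug is at (100,150), the first stud at (205,180), and the arm covers the second stud at x≈280. The wrist force is near zero. I'll release and rise straight up.

jog_arm(
  plan=[
    {"delta_pos":[0,0,0],"roll":0,"claw":50},
    {"delta_pos":[0,0,0],"roll":0,"claw":50},
    {"delta_pos":[0,0,0],"roll":0,"claw":50},
    {"delta_pos":[-0.4,0,0],"roll":0,"claw":50},
    {"delta_pos":[-0.6,0,0],"roll":0,"claw":50},
    {"delta_pos":[-0.6,0,0],"roll":0,"claw":50},
    {"delta_pos":[-0.6,0,0],"roll":0,"claw":50},
    {"delta_pos":[-0.6,0,0],"roll":0,"claw":50},
  ],
)

```text
time: 7.78
tcp_pos: [0.5917, 0.2766, 0.2237]
tcp_rot: [-0.286, 0.645, 0.288, 0.647]
wrist_force: [-0.3, -0.4, 0.0]
width: 0.0502
```

jog_arm(
  plan=[
    {"delta_pos":[-0.2,0,0],"roll":0,"claw":50},
    {"delta_pos":[0,0,0],"roll":0,"claw":50},
    {"delta_pos":[0,0,0],"roll":0,"claw":50},
  ],
)

```text
time: 8.15
tcp_pos: [0.5924, 0.2768, 0.2377]
tcp_rot: [-0.286, 0.643, 0.287, 0.649]
wrist_force: [-0.2, 0.0, -0.1]
width: 0.0499
```

```bash
python3 - <<'E'
from h import *
st();w=cam("wrist");cv2.imwrite("pics/g.png",w["image"])
P=pts(w);d=P[...,:2]-[.589,.281];k=(np.hypot(d[...,0],d[...,1])<.025)&(P[...,2]>.084)&(P[...,2]<.097);m=P[k].mean(0);c=np.array([.522,.2]);print(k.sum(),m,np.degrees(np.arctan2(*(m[:2]-c)[::-1])))
E
```

```text
r 0.1042 ang 47.5 r 0.1062 ang 49.2 th 137.8 [0.5924 0.2768 0.2377] F [-0.2  0.  -0.1] M [0.03 0.03 0.05] w 0.0499 t 8.15 q [-0.28  0.46 -0.32  1.6   0.16  1.1   1.77]
415 [0.58626596 0.28070898 0.0901615 ] 51.47081945180715
```

View pics/g.png

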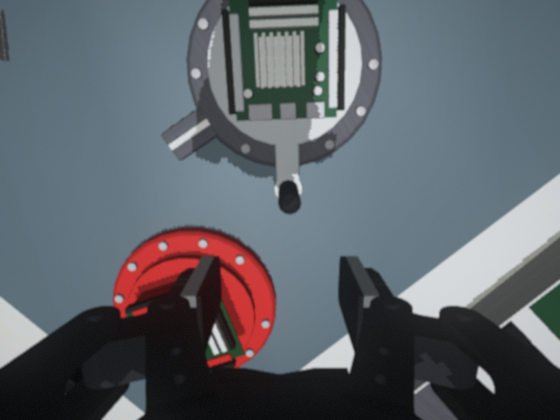

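The arm at (288,170) is free of the gripper and sits over the second stud. The lug is at (190,133) and the first stud at (245,149). The measured knob angle is 51.5° against about 50.3° expected, well inside the 30° click spacing. I'll hand it in.

```bash
python3 -c "from station import *;print(sign_off())"
```

```text
the job is handed in; nothing more can be done
None
```

The board vise is now at 60°: its arm sits over the second stud anticlockwise from the zero lug. It started two clicks clockwise of the lug. I gripped the knob, turned it about 120° anticlockwise along its arc, let go and rose clear, and handed in at about 8 s of the 38 s.

- **Position:** the last wrist picture shows the lug, then one bare stud, then the arm over the second stud. The knob measured about 51.5° in world angle, against about 50.3° expected from the lug's heading plus 60°. That 1° gap is within my measuring error and far less than the 30° between clicks.
- **Forces:** the wrist force readings were about 5 N or less while turning, and about zero after release.
- **Other vises:** I did not touch the small vise or the red and purple look-alikes. I did not take another picture of the small vise at the end.
- **Disagreement:** my two estimates of the swivel centre differed by about 6 mm in y. This did no harm, because the jaws opened along the direction of turn and the knob could slide between the pads.

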